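# Pause the pump and pop the feeding hatch

### The job

Get the tank ready for feeding: first press the round blue pump-pause button on the control box right down, so that the food is not drawn into the filter, then push down the finger pad of the clear feeding hatch on the tank's hood and let go, so that its touch catch releases and the hatch springs ajar. Leave it standing ajar and leave the dark slotted filter hatch beside it shut. Only touch and press: nothing on the turntable tray is to be picked up or shifted.

Things in the scene. Friction and masses are not known exactly. Their poses are not given: they have to be found in the camera images.
- feed_pad (a point): Centre of the top of the round orange finger pad (26 mm across, 3 mm high) on the feeding hatch, a frosted clear flap 126 mm deep and 141 mm wide, flush with the hood's top when shut. z is the flap's upward normal; x points from the pad to the hinge line, 103 mm away; the free front edge, with the touch catch hidden beneath, is 23 mm away on the -x side.
- feed_hatch (a joint): Angle in rad of the feeding hatch: 0 shut and latched (as at the start), negative pushed in, positive ajar. It gives against a spring (about 5 N at the pad) to a stop 4.6 mm down at the pad (-0.045). Pushed in over 4 mm and let go, it springs in about half a second to its open stop at 0.5, the pad then 49 mm higher; pushed in under 2 mm it stays latched.
- filter_pad (a point): Centre of the top of the orange finger pad of the filter hatch, which must stay shut: the same flap, pad, axes and catch, but dark grey with nine ventilation slots. The two hatches lie side by side in the hood and may change places, left and right.
- filter_hatch (a joint): Angle of the filter hatch in rad, 0 shut and latched (as at the start), with the same touch catch: positive ajar.
- pause_top (a point): Centre of the top of the blue pump-pause push button, 28 mm across, in a black collar (44 mm across, 12 mm high, the button stands 10 mm proud of it) on a fixed grey control box, 100 x 76 mm and 34 mm high, on the bamboo board; z up. It is pressed straight down.
- pause (a joint): Travel of the button in m: 0 up, 0.006 fully down; it springs back. Fully down takes about 5 N; it counts as pressed from 0.004.
- tank: The fixed glass tank, 240 mm deep (x) and 360 mm wide (y), with a white hood 250 x 370 mm whose top is 215 mm above the work surface; at the hood's far side a lamp bar rises to 229 mm. Origin at the centre of its underside; x points from the front edge to the lamp bar. Both hatches hinge on the lamp side.
- tray: Turntable tray on the bamboo board, a shallow round dark wooden tray 240 mm across, turning freely about its middle, which carries the four loose things. Origin under its centre on the board (18 mm above the work surface); its floor is 21 mm above that.
- hide_mid (a point): Middle of the white ceramic cholla-shaped hide, an upright branch 47 mm across and 72 mm high with a stub on one side, loose on the tray; to be left alone.
- vial_mid (a point): Middle of the orange twist-cap vial, 31 mm across and 64 mm high, upright and loose on the tray; to be left alone.
- ring_mid (a point): Middle of the clear acrylic feeding ring, 66 mm across and 12 mm high, lying loose on the tray; to be left alone.
- tweezers_mid (a point): Middle of the aluminium tweezer pair, 130 mm long (x) and 8 mm high, lying loose on the tray; to be left alone.

How it is judged:
By the outcome, as a careful person would: the job done as asked, in the order asked, and still so for the second after the job is handed in, with the robot touching nothing.
It also fails if it takes over 32 s, if anything falls off the work surface, if the arm or the gripper's body presses on something with over 40 N, if the wrist force passes 120 N, or if a joint passes its speed limit or range.

### The arm

A 7-joint arm with a two-finger parallel gripper is mounted at the origin on the work surface. World frame = base frame: x ahead of the robot, y to its left, z up, the work surface at z = 0. Lengths are in mm, angles in rad, forces in N, time in s.
With the tool pointing down it reaches from about 350 to 900 mm from the base axis. Payload 19.9 kg.
Tool frame: the origin (TCP) lies at the very end of the fingers, on their centre line; the grasp point (between the pads) lies 19 mm behind it (hold_point_z is the distance from the TCP to the grasp point, in mm); z points along the fingers, y is the direction in which the jaws open and shut (so a half turn about z gives the same grasp; the last joint's range is limited). The gripper opens to 85 mm and grips with 20 to 120 N. Pads are 22 mm wide; open, the fingers measure 114 mm over their backs; the gripper's body (76 mm by 85 mm) begins 54 mm behind the grasp point. The pads swing forward as they close: fully open they stand 13 mm farther back than shut.
Start: joints at [-1.304, 0.417, -0.01, 1.614, 0.005, 1.111, -0.053], TCP at [189.937, 595.42, 231.26] pointing down, gripper open.
Joint ranges: [-2.81, 2.81], [-0.39, 2.02], [-1.27, 1.25], [0.06, 2.57], [-1.19, 4.33], [0.19, 2], [-2.82, 2.82]. Speed limits (rad/s): [1.89, 1.89, 2.39, 2.39, 3.01, 3.01, 3.01].

### API

Orientations are given as a unit quaternion [x, y, z, w].
In Python, from workcell import state, read_camera, finish_job, spot_in, outline_of, pinpoint, hold_point_z gives the robot as it stands.
- The arm moves only by the shell command python3 -m pendant 'ROWS'. ROWS is JSON, a list of rows, each a list of 3 entries, a list of its own where there are three numbers: the turn, a rotation vector about the tool's x, y, z in rad, then the shift along the tool's x, y, z in cm, then the finger opening in cm, from 0 to 8.54. A call has 1 to 8 rows; each row shifts and turns the commanded pose from where the row before left it, along the tool's axes as they then stand; what a row does not reach is not made up. A row lasts 1/8 s, in which the tool goes at most 62.5 mm and 10.7 degrees, less where a joint would pass 70% of its speed; a pose out of reach is approached as far as the arm can. A call with a gripper value outside its range is refused whole. The fingers move at their own pace and stop on an object; the grip force is fixed at half the most. Time passes only in rows, so rows that do not move let the fingers close. It gives the time, the measured TCP pose, the force and the opening at its end, in the units of the state.
- state(): the state, without advancing time (a new reading comes with each control period).
- read_camera(name): name is "scene" or "top"; returns a dict with "img" (384x512x3 uint8, blue, green, red), "z_map" (384x512 float32, mm along the optical axis (not along the pixel's ray), 0 where there is no reading), "fx", "fy", "cx", "cy" (pixels), "dist" ([k1, k2, p1, p2, k3] as OpenCV has them; the pictures are not rectified), "cam_to_world" (4x4, takes a point from camera to world coordinates). Camera axes: x right, y down, z forward; pixel columns grow to the right and rows downward; lengths in mm; the calibration is good to about 2 mm. A picture is of the moment at which its call begins.
- finish_job(): hands the job in, once; it reports no verdict.
Trained networks look in a picture, given as the dict that the camera call returned (one of the last four; its "shot" number tells which), for a name from the list of things; names that differ only in an ending like _2 or _b are one class to them, and where a whole thing is asked for, a point or a joint stands for the part that bears it (a point fixed in the world has none). Each returns a list of dicts, best first, with "conf" (0 to 1); they miss things now and then, are a little off and sometimes report something else, mostly with a low value. They report only what shows in the picture. A call takes as long as a camera call.
- spot_in(picture, query): "location" ([x, y, z] in mm, in world coordinates, good to about 4 mm: the middle of the surface that is visible of it).
- outline_of(picture, query): "region" (384x512 bool, what is visible of it).
- pinpoint(picture, query): "location" ([x, y, z] in mm, in world coordinates, good to about 4 mm: a listed point, or the origin of a listed thing).
The state is a dict: "clock": time; "qpos": joint angles; "joint_vel": joint speeds; "effort": joint torques, N m; "position": TCP position; "orientation": TCP orientation; "force": force on the tool from outside, world axes, zero at the start; "wrist_torque": the same for the moment, N m; "finger_gap": opening from 0.0 (shut) to 1.0 (fully open).
Only numpy, scipy, OpenCV 4.12 (cv2) and the standard library are available. Lean on these libraries where they do the work, as an engineer would, in place of code of your own. Each camera call takes 0.05 s, during which the arm holds its last target.

## Working session

There is one attempt and no reset: what is moved stays moved. The work goes in short steps, Python scripts to look and compute and a shell command to move; the robot and the scene stay as the last step left them, time stands still between calls to the robot, and variables do not carry over. Pictures are saved under pics/ and viewed, and the job is handed in when it is done.

```bash
mkdir -p pics; cat > h.py <<'E'
from workcell import *
import numpy as np, cv2
E
python3 - <<'E'
from h import *
s=state();print(s)
for n in("scene","top"):
    p=read_camera(n);cv2.imwrite(f"pics/{n}1.png",p["img"])
    for q in("feed_pad","filter_pad","pause_top","tank","tray","hide_mid","vial_mid"):
        print(n,q,[(np.round(d["location"]).tolist(),round(d["conf"],2)) for d in pinpoint(p,q)][:3])
E
```

```text
{'clock': 0.0, 'qpos': array([-1.3035589 ,  0.41797359, -0.01030058,  1.614139  ,  0.00469478,
        1.11069947, -0.05299034]), 'joint_vel': array([ 8.75164565e-04,  7.42515372e-05, -8.81750418e-04,  1.25102922e-03,
        1.44110820e-03, -1.47121576e-03,  9.61581112e-04]), 'effort': array([ 1.05704552e-05, -8.64449787e+01,  6.78860564e-01, -4.34910142e+01,
        1.91511767e-02,  7.36989576e-03, -2.16721600e-05]), 'position': array([189.81901884, 595.13095775, 230.67530767]), 'orientation': array([ 1.53749790e-01,  9.88109632e-01, -5.95784855e-04, -4.90307911e-05]), 'force': array([-0.00866312,  0.03653375, -0.00640038]), 'wrist_torque': array([-0.04077854,  0.01458598,  0.01964591]), 'finger_gap': 1.0032318675933618}
scene feed_pad [([553.0, 74.0, 219.0], 0.67)]
scene filter_pad [([557.0, 247.0, 221.0], 0.84)]
scene pause_top [([467.0, -250.0, 74.0], 0.63), ([555.0, 248.0, 220.0], 0.16)]
scene tank [([468.0, -250.0, 77.0], 0.54)]
scene tray [([447.0, -423.0, 17.0], 0.88)]
scene hide_mid [([509.0, -416.0, 80.0], 0.68)]
scene vial_mid [([442.0, -356.0, 72.0], 0.63), ([446.0, -421.0, 16.0], 0.46)]
top feed_pad [([554.0, 73.0, 218.0], 0.92)]
top filter_pad [([559.0, 251.0, 215.0], 0.6)]
top pause_top [([463.0, -246.0, 72.0], 0.57)]
top tank []
top tray [([444.0, -418.0, 18.0], 0.91)]
top hide_mid [([511.0, -415.0, 76.0], 0.63)]
top vial_mid [([437.0, -358.0, 72.0], 0.54), ([556.0, 74.0, 213.0], 0.52)]
```

View pics/scene1.png

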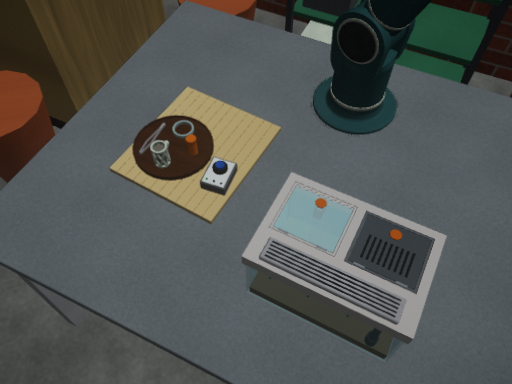

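View pics/top1.png

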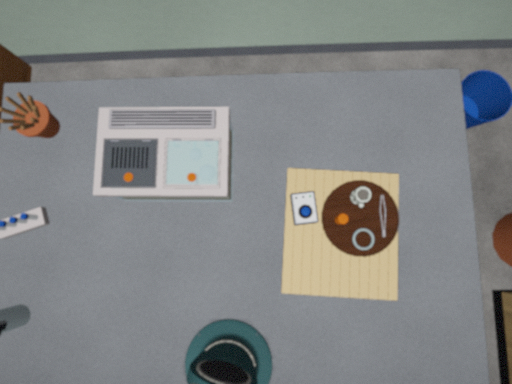

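The scene view shows the clear hatch's pad at (320,203), the dark hatch's at (396,235), and the button at (220,166). In the top view they are at (192,177), (128,177) and (305,211). I'll refine these with colour and depth.

```bash
python3 - <<'E'
from h import *
def w(p,mask):
    v,u=np.nonzero(mask);z=p["z_map"][v,u];k=z>0
    K=np.array([[p["fx"],0,p["cx"]],[0,p["fy"],p["cy"]],[0,0,1]])
    n=cv2.undistortPoints(np.c_[u,v].astype(np.float32)[:,None],K,np.array(p["dist"]))[:,0]
    P=np.c_[n*z[:,None],z,np.ones(len(z))][k]@np.array(p["cam_to_world"]).T
    return P[:,:3],u,v
px={"scene":[("feed",320,203),("filt",396,235),("btn",221,166)],"top":[("feed",192,177),("filt",128,177),("btn",305,211)]}
for n in px:
    p=read_camera(n);h=cv2.cvtColor(p["img"],cv2.COLOR_BGR2HSV)
    for nm,u0,v0 in px[n]:
        m=(h[...,1]>150)&(h[...,2]>60)
        m&=((h[...,0]>100)&(h[...,0]<130)) if nm=="btn" else (h[...,0]<20)
        b=np.zeros_like(m);b[v0-10:v0+11,u0-10:u0+11]=1
        P,u,v=w(p,m&b)
        print(n,nm,len(P),u.mean(),v.mean(),P.mean(0).round(1),np.median(P,0).round(1),P.min(0).round(),P.max(0).round())
    r=[("spot",q,[(np.round(d["location"]).tolist(),round(d["conf"],2)) for d in spot_in(p,q)][:2]) for q in("feed_pad","pause_top","tray")]
    print(r)
from scipy.spatial.transform import Rotation as R
print(R.from_quat(state()["orientation"]).as_matrix().round(3))
E
```

```text
scene feed 71 320.61971830985914 202.64788732394365 [553.7  72.2 217.4] [554.6  72.1 217.6] [543.  61. 214.] [565.  83. 222.]
scene filt 99 395.5050505050505 234.26262626262627 [558.6 247.1 217.8] [558.7 247.1 218. ] [543. 235. 212.] [573. 260. 222.]
scene btn 58 219.48275862068965 164.31034482758622 [ 466.2 -247.9   73.9] [ 466.1 -247.7   73.8] [ 451. -266.   64.] [ 478. -234.   79.]
[('spot', 'feed_pad', [([601.0, 250.0, 219.0], 0.49)]), ('spot', 'pause_top', [([471.0, -250.0, 74.0], 0.45)]), ('spot', 'tray', [([453.0, -406.0, 37.0], 0.61)])]
top feed 35 191.31428571428572 176.68571428571428 [555.8  73.1 218.4] [555.4  74.1 218.2] [547.  66. 215.] [564.  82. 222.]
top filt 57 128.03508771929825 176.56140350877192 [560.4 248.  218.7] [559.6 248.  218.7] [550. 236. 215.] [571. 259. 224.]
top btn 71 304.98591549295776 210.90140845070422 [ 466.6 -246.1   74.1] [ 466.3 -246.    74.5] [ 454. -259.   62.] [ 479. -234.   81.]
[('spot', 'feed_pad', [([593.0, 70.0, 213.0], 0.76)]), ('spot', 'pause_top', [([466.0, -243.0, 73.0], 0.59)]), ('spot', 'tray', [([439.0, -415.0, 37.0], 0.74)])]
[[-0.953  0.304  0.   ]
 [ 0.304  0.953 -0.   ]
 [-0.    -0.    -1.   ]]
```

Measured points: pad (555, 73, 218) and button top (466, −247, 74). Both heights match the given dimensions. I'll close the fingers and travel round in front of the tank.

```bash
python3 -m pendant '[[[0,0,0],[-4,-3.9,-0.4],0],[[0,0,0],[-4,-3.9,-0.4],0],[[0,0,0],[-4,-3.9,-0.4],0],[[0,0,0],[-4,-3.9,-0.4],0],[[0,0,0],[-4,-3.9,-0.4],0],[[0,0,0],[-4,-3.9,-0.4],0],[[0,0,0],[-4,-3.9,-0.4],0],[[0,0,0],[-4,-3.9,-0.4],0]]'
```

```text
clock: 2.2
position: [400.6, 199.3, 263.7]
orientation: [0.154, 0.988, 0.0, 0.0]
force: [0.8, 1.6, -1.3]
finger_gap: 0.0
```

```bash
python3 -m pendant '[[[0,0,0],[-2.5,-5.05,0],0],[[0,0,0],[-2.5,-5.05,0],0],[[0,0,0],[-2.5,-5.05,1],0],[[0,0,0],[-2.5,-5.05,2],0],[[0,0,0],[-2.5,-5.05,2.5],0],[[0,0,0],[-2.5,-5.05,2.5],0],[[0,0,0],[-2.5,-5.05,2.5],0],[[0,0,0],[-2.3,-5.2,2.5],0]]'; python3 -m pendant '[[[0,0,0],[0,0,0],0]]'
```

```text
clock: 3.2
position: [465.8, -247.2, 132.6]
orientation: [0.153, 0.988, -0.0, 0.0]
force: [1.4, 0.4, 0.7]
finger_gap: -0.001
clock: 3.32
position: [463.6, -249.8, 131.6]
orientation: [0.157, 0.988, -0.001, -0.001]
force: [-0.1, 0.3, 0.3]
finger_gap: 0.003
```

```bash
python3 - <<'E'
from h import *
s=state();print(s["position"],s["force"],s["qpos"].round(2),s["orientation"].round(3))
for n in("scene","top"):
    p=read_camera(n);cv2.imwrite(f"pics/{n}2.png",cv2.resize(p["img"][100:280,150:400],None,fx=3,fy=3))
E
```

```text
[ 463.61766456 -249.81270416  131.589857  ] [-0.13285342  0.33879416  0.25489581] [-0.06  0.43  0.61  1.96 -0.32  0.85  1.98] [ 0.157  0.988 -0.001 -0.001]
```

View pics/top2.png

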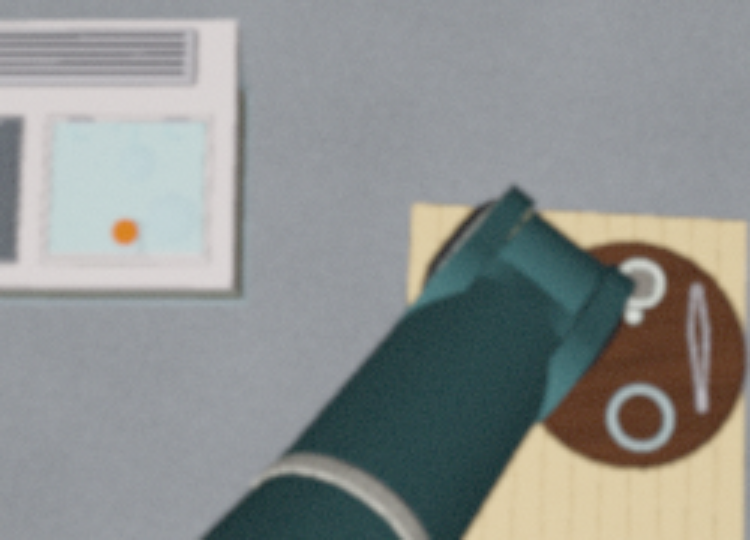

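View pics/scene2.png

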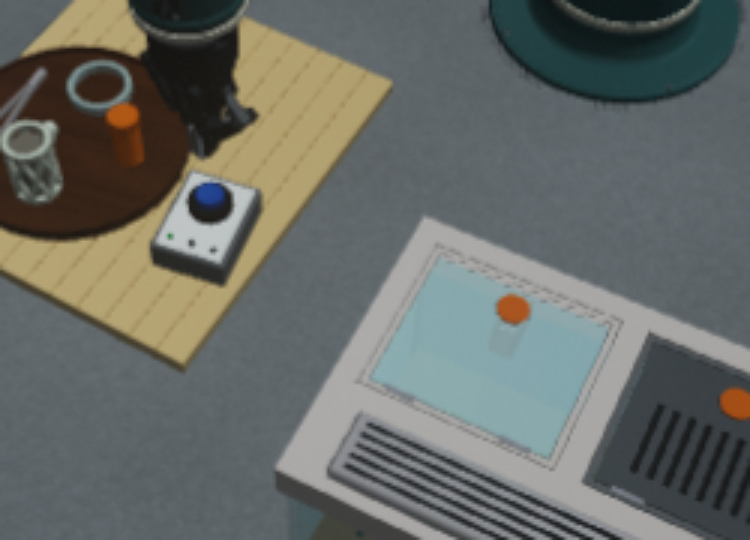

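```bash
python3 -m pendant '[[[0,0,0],[-0.15,0.36,1.5],0],[[0,0,0],[0,0,1.5],0],[[0,0,0],[0,0,1.5],0],[[0,0,0],[0,0,0],0]]'
```

```text
clock: 3.92
position: [467.2, -242.1, 87.1]
orientation: [0.154, 0.988, 0.0, -0.001]
force: [0.5, 0.3, 0.5]
finger_gap: 0.002
```

```bash
python3 -m pendant '[[[0,0,0],[0,-0.4,0.5],0],[[0,0,0],[0,0,0.4],0],[[0,0,0],[0,0,0.3],0],[[0,0,0],[0,0,0.3],0]]'
```

```text
clock: 4.42
position: [466.8, -246.5, 73.3]
orientation: [0.154, 0.988, -0.0, 0.0]
force: [-0.9, 0.6, 1.6]
finger_gap: -0.002
```

```bash
python3 -m pendant '[[[0,0,0],[0,0,0.3],0],[[0,0,0],[0,0,0.3],0],[[0,0,0],[0,0,0],0]]'
```

```text
clock: 4.8
position: [466.9, -246.5, 68.2]
orientation: [0.154, 0.988, 0.0, 0.0]
force: [-7.2, 5.4, 26.4]
finger_gap: -0.001
```

26 N at z = 68.2, so the button has bottomed out 6 mm down. I'll release it and rise.

```bash
python3 -m pendant '[[[0,0,0],[0,0,-1.5],0],[[0,0,0],[0,0,-5],0],[[0,0,0],[0,0,-6],0],[[0,0,0],[0,0,-6],0],[[0,0,0],[0.2,4,-1],0],[[0,0,0],[0.2,5,0],0],[[0,0,0],[0.2,5,0],0],[[0,0,0],[0,0,0],0]]'; python3 - <<'E'
from h import *
p=read_camera("scene");cv2.imwrite("pics/scene3.png",cv2.resize(p["img"][80:330,100:450],None,fx=2.2,fy=2.2));print(state()["position"])
E
```

```text
clock: 5.8
position: [504.4, -107.4, 262.3]
orientation: [0.151, 0.989, 0.0, -0.0]
force: [-0.7, -0.8, -0.3]
finger_gap: 0.0
[ 503.78848859 -109.67011397  262.36905605]
```

View pics/scene3.png

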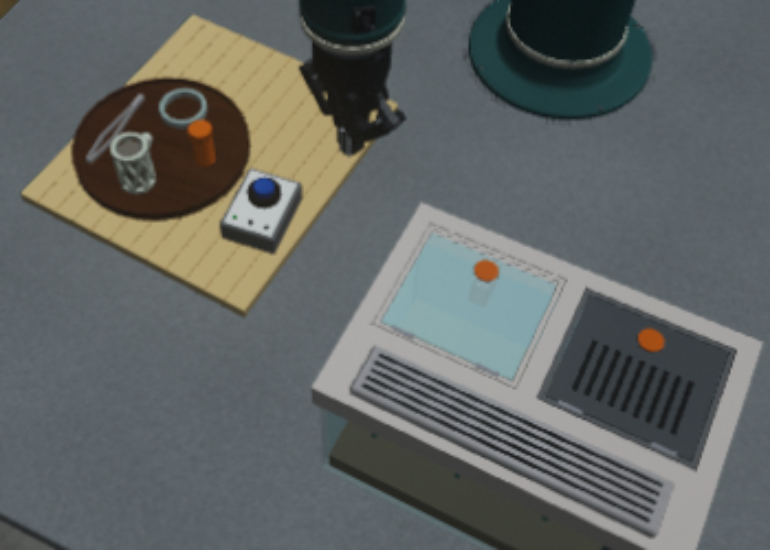

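The button has sprung back, the tray things have not moved, and both hatches are shut (pad at (486,270) in the crop). I'll go over the feed pad.

```bash
python3 -m pendant '[[[0,0,0],[0.2,4.7,0],0],[[0,0,0],[0.2,4.7,0],0],[[0,0,0],[0.2,4.7,0],0],[[0,0,0],[0.1,4.7,0],0],[[0,0,0],[0,0,1],0],[[0,0,0],[0,0,1],0],[[0,0,0],[0,0,0],0],[[0,0,0],[0,0,0],0]]'
```

```text
clock: 6.85
position: [554.1, 69.0, 242.6]
orientation: [0.155, 0.988, -0.0, 0.0]
force: [-0.3, -0.2, 0.3]
finger_gap: 0.003
```

```bash
python3 -m pendant '[[[0,0,0],[0,0.3,0.8],0],[[0,0,0],[0,0,0.6],0],[[0,0,0],[0,0,0.4],0],[[0,0,0],[0,0,0],0]]'
```

```text
clock: 7.35
position: [554.7, 72.8, 224.0]
orientation: [0.154, 0.988, -0.0, -0.0]
force: [0.5, -1.5, -0.9]
finger_gap: 0.001
```

```bash
python3 -m pendant '[[[0,0,0],[0,0,0.4],0],[[0,0,0],[0,0,0.3],0],[[0,0,0],[0,0,0.3],0],[[0,0,0],[0,0,0],0]]'
```

```text
clock: 7.85
position: [554.8, 72.9, 214.4]
orientation: [0.154, 0.988, 0.0, -0.0]
force: [-3.3, -0.2, 5.5]
finger_gap: 0.002
```

```bash
python3 -m pendant '[[[0,0,0],[0,0,0.2],0],[[0,0,0],[0,0,0.1],0],[[0,0,0],[0,0,0],0]]'
```

```text
clock: 8.22
position: [555.0, 73.0, 213.3]
orientation: [0.154, 0.988, 0.001, 0.0]
force: [-16.7, -0.3, 36.0]
finger_gap: -0.0
```

The hatch is at its stop (36 N, z = 213.3). I'll lift straight up fast, then back away towards the robot.

```bash
python3 -m pendant '[[[0,0,0],[0,0,-3],0],[[0,0,0],[0,0,-6],0],[[0,0,0],[0,0,-6],0],[[0,0,0],[4,-1,0],0],[[0,0,0],[5,-1.5,0],0],[[0,0,0],[5,-1.5,0],0],[[0,0,0],[0,0,0],0],[[0,0,0],[0,0,0],0]]'; python3 - <<'E'
from h import *
for n in("scene","top"):
    p=read_camera(n);cv2.imwrite(f"pics/{n}4.png",cv2.resize(p["img"][80:330,80:450],None,fx=2.1,fy=2.1))
    for q in("feed_pad","filter_pad","pause_top","tray"):
        print(n,q,[(np.round(d["location"]).tolist(),round(d["conf"],2)) for d in pinpoint(p,q)][:2])
print(state()["position"])
E
```

```text
clock: 9.22
position: [409.7, 77.4, 361.6]
orientation: [0.154, 0.988, 0.0, 0.0]
force: [-0.5, 0.8, 0.0]
finger_gap: -0.002
scene feed_pad [([446.0, -354.0, 71.0], 0.67), ([570.0, 76.0, 268.0], 0.65)]
scene filter_pad [([556.0, 246.0, 221.0], 0.98)]
scene pause_top [([466.0, -249.0, 75.0], 0.55)]
scene tray [([448.0, -420.0, 16.0], 0.82), ([555.0, 249.0, 223.0], 0.35)]
top feed_pad [([567.0, 72.0, 267.0], 0.77), ([445.0, -419.0, 16.0], 0.23)]
top filter_pad [([556.0, 246.0, 215.0], 0.88)]
top pause_top [([468.0, -246.0, 74.0], 0.45)]
top tray [([440.0, -422.0, 19.0], 0.67)]
[409.46945957  77.30640575 361.18489891]
```

View pics/scene4.png

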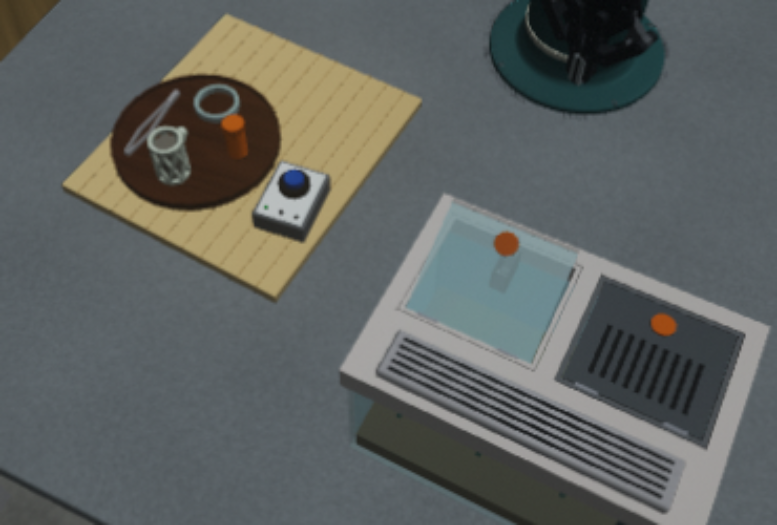

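View pics/top4.png

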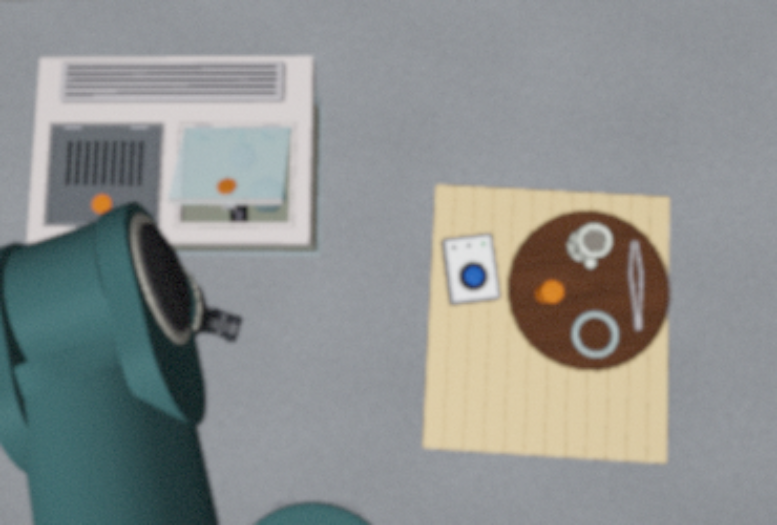

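The clear hatch stands ajar: its pad is at z ≈ 267, as expected (218 + 49), and in the top view it is lifted at (227,186). The filter hatch is shut, the tray is unmoved and the arm is clear of everything.

```bash
python3 -c "
from workcell import *
print(finish_job())"
```

```text
the job is handed in; nothing more can be done
None
```

I pressed the pump-pause button first, then opened the feeding hatch with its touch catch, and handed the job in at about 9.3 s.

- **Button:** I pushed it down to its stop, with the tool at z = 68.2 mm (about 6 mm of travel) and 26 N on the wrist. It then sprang back up.
- **Feeding hatch:** I pushed the pad of the clear hatch to its stop, with the tool at z = 213.3 mm (about 4.7 mm down) and 36 N on the wrist. I then lifted straight off and backed away.

**Last checks:**
- The feed pad was at z ≈ 267–268 mm, against 267 mm expected, so the hatch stands ajar.
- The filter pad read 215 mm in one camera and 221 mm in the other, the same as at the start, so that hatch is still shut.
- The tray and the things on it showed no movement beyond the measurement noise.
- The arm was clear of everything, with no force on the tool.

The one disagreement was in the scene camera: the network's top guess for the feed pad was the orange vial (0.67 against 0.65). The picture and the top camera both show the pad on the hatch, so I discarded that guess.

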